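# Feel an inspection slide for its tight spot

## Robot

A 6-joint arm with a two-finger parallel gripper is mounted at the origin on the work surface. World frame = base frame: x ahead of the robot, y to its left, z up, the work surface at z = 0. Lengths are in m, angles in rad, forces in N, time in s.
With the tool pointing down it reaches from about 0.35 to 0.975 m from the base axis. Payload 4.9 kg.
Tool frame: the origin (TCP) lies on the centre line of the jaws, within the pads' length; the fingertips stand 17 mm ahead of it and the grasp point (between the pads) lies 2 mm behind it; z points along the fingers, y is the line along which they close (so a half turn about z gives the same grasp; the last joint's range is limited). The gripper opens to 85 mm and grips with 20 to 120 N. Pads are 22 mm wide; open, the fingers measure 114 mm over their backs; the gripper's body (76 mm by 85 mm) begins 54 mm behind the grasp point. The pads swing forward as they close: fully open they stand 13 mm farther back than shut.
Start: joints at [-1.301, 0.053, 1.613, -0, 1.476, -0.119], TCP at [0.237, -0.578, 0.248] pointing down, gripper open.
Joint ranges: [-3.01, 3.01], [-1.01, 2.22], [0.06, 2.58], [-1.02, 4.17], [0.09, 2.62], [-3.14, 3.14]. Speed limits (rad/s): [2.57, 2.57, 3.14, 3.14, 3.14, 3.14].

## Interface

Orientations are given as [roll, pitch, yaw] about the fixed x, y, z axes, in that order (R = Rz(yaw) Ry(pitch) Rx(roll)).
In Python, from station import robot gives the robot as it stands.
- The arm moves only by the tool play_rows, never from a script. Its argument "steps" is a list of rows, each a list of 6 numbers: the shift along the tool's x, y, z in m, then the turn, a rotation vector about the tool's x, y, z in degrees. In form: [[dx, dy, dz, rx, ry, rz], ...]. A call has 1 to 5 rows; each row shifts and turns the commanded pose from where the row before left it, along the tool's axes as they then stand; what a row does not reach is not made up. A row lasts 1/10 s, in which the tool goes at most 50 mm and 8.59 degrees, less where a joint would pass 70% of its speed; a pose out of reach is approached as far as the arm can. A call with a gripper value outside its range is refused whole. "jaw" is the closure, from 0 (fully open) to 1 (shut), set as the call begins (left out, the last holds). The fingers move at their own pace and stop on an object; "squeeze" is the grip in N (left out, the last holds). Time passes only in rows, so rows that do not move let the fingers close. It gives the time, the measured TCP pose, the force, the opening and the grip force at its end, in the units of the state.
- robot.observe(): the state, without advancing time (a new reading comes with each control period).
- robot.read_camera(name): name is "side" or "top" or "wrist"; returns a dict with "color" (420x560x3 uint8, red, green, blue), "fx", "fy", "cx", "cy" (pixels), "world_from_camera" (4x4, takes a point from camera to world coordinates); the wrist camera has in their place "tool_from_camera" (4x4, takes a point from camera to tool coordinates, whose origin is the TCP and whose axes are the flange's). Camera axes: x right, y down, z forward; pixel columns grow to the right and rows downward; lengths in m; the calibration is good to about 2 mm. The wrist camera is an equidistant fisheye: a pixel r from the principal point sees the ray r / f radians off the axis. A picture is of the moment at which its call begins: read the wrist's pose just before it. There is no depth.
- robot.close_job(): hands the job in; it is judged then, once.
Trained networks look in a picture, given as the dict that the camera call returned (one of the last four; its "shot" number tells which), for a name from the list of things; names that differ only in an ending like _2 or _b are one class to them, and where a whole thing is asked for, a point or a joint stands for the part that bears it (a point fixed in the world has none). Each returns a list of dicts, best first, with "conf" (0 to 1); they miss things now and then, are a little off and sometimes report something else, mostly with a low value. They report only what shows in the picture. A call takes as long as a camera call.
- robot.search_frame(target, picture): "bbox" ([left, top, width, height] in pixels, round what is visible of it).
The state is a dict: "time": time; "joint_pos": joint angles; "joint_vel": joint speeds; "tau": joint torques, N m; "tcp_pos": TCP position; "tcp_rot": TCP orientation; "wrist_force": force on the tool from outside, world axes, zero at the start; "torque": the same for the moment, N m; "grip_width": opening from 0.0 (shut) to 1.0 (fully open); "grasp_force": force on a finger pad.
Only numpy, scipy, OpenCV 4.12 (cv2) and the standard library are available. Lean on these libraries where they do the work, as an engineer would, in place of code of your own. Each camera call takes 0.05 s, during which the arm holds its last target. There are 200 camera calls.

## Task

Check the board-inspection slide for stickiness: run its carriage all the way until it touches the blue stop, then all the way back until it touches the orange stop, bringing it gently against the rubber buffers without ramming them, and feel where it drags. There is one tight spot on the rail: go back and leave the carriage standing right on it, let go, so that the rail can be cleaned there. Leave the other things on the bench where they are.

Things in the scene. Friction and masses are not known exactly. Their poses are not given: they have to be found in the camera images.
- slide: fixed aluminium base plate of the inspection slide, 100 x 420 x 12 mm, lying on the bench; origin at the centre of its underside, z up, y along the rail (the long way), -x side nearer the robot. It lies at a varying place and yaw.
- rail: steel guide rail along the middle of the base plate, 24 x 400 mm, top 30 mm above the bench; pose as slide. Hidden in it is one tight spot about 16 mm long, its middle within 60 mm of the rail's middle: with the carriage's middle within 8 mm of it the carriage drags with 8 to 14 N instead of the usual 2 to 3 N. It stays wherever it is let go, also there.
- carriage: grey carriage on the rail, 0.5 to 0.8 kg, with a dark circuit board on its far half. Origin at bench height under its middle, on the rail's centre line; axes as the slide's. Its end faces lie 40 mm from the origin along y; top plate 54 mm above the bench. The board begins 34 mm behind (+x) the handle's middle, its green terminals reach 72 mm above the bench.
- handle (a point): middle of the carriage's upright black handle, a square post 24 x 24 mm (x, y) rising from 54 to 100 mm above the bench, 42 mm in front (-x) of the carriage's origin; this point is 80 mm above the bench. Free on both y sides.
- stop_blue: blue stop block clamped on the rail at one end or the other, its middle 145 to 175 mm from the rail's middle; 56 x 24 mm (x, y), top 54 mm above the bench, rubber buffers 8 mm proud of both y faces. Origin at bench height under its middle, on the rail's centre line. The carriage touches when the two origins are 60 mm apart; the rubber gives about 1 mm for each 4 N.
- stop_orange: orange stop block, the same as the blue one, at the other end of the rail. A touch of a few newtons is enough for either; above 15 N the buffers would be rammed.
- screwdriver: red-handled screwdriver, 190 mm, lying in front of the slide; loose; origin at the middle of its underside
- spare_board: dark circuit board 60 x 90 mm with green terminal blocks, lying behind the slide; loose; origin at the middle of its underside
- loupe: black ring-shaped loupe mount, 42 mm across, 22 mm high, behind the slide; loose; origin at the middle of its underside
- multimeter: yellow multimeter 85 x 160 x 34 mm, at the right; loose; origin at the middle of its underside
- parts_tray: clear divided tray 120 x 160 x 30 mm, at the left; loose; origin at the middle of its underside
- wire_reel: white wire reel, 90 mm across, 50 mm high, at the left; loose; origin at the middle of its underside
- flux_jar: small amber jar, 48 mm across, 55 mm high, at the right; loose; origin at the middle of its underside

How it is judged:
On the way, in this order (a step that is already met when the one before it is completed fails the run):
1. the carriage has been run up to the blue stop (horizontal distance between carriage and stop_blue below 0.0615 m), for 0.05 s.
2. then the carriage has been run back up to the orange stop (horizontal distance between carriage and stop_orange below 0.0615 m), for 0.05 s.
At the end, for the whole second after the job is handed in: the carriage stands still on the rail's tight spot (its middle within about 8 mm of the spot's middle, so that the rail presses on it with more than 3 N), let go (contact force between carriage and rail above 3 N and linear speed of carriage below 0.01 m/s); the robot touches nothing.
It fails at once if a stop is rammed (the carriage pushed against it with more than 20 N) (contact force between carriage and stop_blue above 20 N or contact force between carriage and stop_orange above 20 N).
It fails at once if another thing on the bench is moved more than 20 mm (distance of any of screwdriver, spare_board, loupe, multimeter, parts_tray, wire_reel, flux_jar from where it was at the start of the episode above 0.02 m).
It also fails if it takes over 54 s, if anything falls off the work surface, if the arm or the gripper's body presses on something with over 40 N, if the wrist force passes 120 N, or if a joint passes its speed limit or range.

## Working session

There is one attempt and no reset: what is moved stays moved. The work goes in short steps, Python scripts to look and compute and a tool call to move; the robot and the scene stay as the last step left them, time stands still between calls to the robot, and variables do not carry over. Pictures are saved under pics/ and viewed, at most 10 in all, crops included, and the job is handed in when it is done.

Besides the shell and the picture viewer there is one more tool, called after "Request:" as a command line: name --pt "numbers of a row" for each row, then --argument value for the rest. play_rows: Moves the arm, as the interface text tells. Its arguments: {"type":"object","properties":{"steps":{"type":"array","items":{"type":"array","items":{"type":"number"}}},"jaw":{"type":"number"},"squeeze":{"type":"number"}},"required":["steps"]}

```bash
mkdir -p pics
cat > h.py <<'E'
import numpy as np, cv2
from station import robot
def ray(p,u,v):
    T=np.array(p["world_from_camera"]); d=np.array([(u-p["cx"])/p["fx"],(v-p["cy"])/p["fy"],1.]); return T[:3,3],T[:3,:3]@d
def onz(p,u,v,z):
    o,d=ray(p,u,v); return o+d*(z-o[2])/d[2]
def proj(p,X):
    T=np.linalg.inv(np.array(p["world_from_camera"])); c=T[:3,:3]@np.array(X)+T[:3,3]; return p["fx"]*c[0]/c[2]+p["cx"],p["fy"]*c[1]/c[2]+p["cy"]
E
python3 - <<'E'
from h import *
s=robot.observe(); print(s["time"],s["tcp_pos"],s["tcp_rot"],s["wrist_force"])
for n in("top","side"):
    p=robot.read_camera(n); cv2.imwrite(f"pics/{n}0.png",p["color"][:,:,::-1])
    print(n,p["fx"],p["cx"],p["cy"],np.round(p["world_from_camera"],3).tolist())
    for t in("slide","carriage","handle","stop_blue","stop_orange"):
        for r in robot.search_frame(t,p)[:2]:
            b=r["bbox"]; u,v=b[0]+b[2]/2,b[1]+b[3]/2
            print(t,round(r["conf"],2),np.round(b),np.round(onz(p,u,v,0.054),3))
E
```

```text
0.0 [ 0.23676896 -0.57777713  0.2470933 ] [-3.13960594e+00 -2.48670808e-04  3.88811450e-01] [-1.22056862  0.27183977 -0.16943829]
top 421.0916604174083 284.48351213479134 210.43092298258253 [[-0.008, -0.992, 0.128, 0.4], [-1.0, 0.009, 0.008, 0.015], [-0.009, -0.128, -0.992, 1.207], [0.0, 0.0, 0.0, 1.0]]
slide 0.55 [231. 190. 144.  78.] [ 0.497 -0.025  0.054]
slide 0.2 [302. 268.  33.  19.] [ 0.364 -0.067  0.054]
carriage 0.61 [266. 194.  43.  54.] [0.519 0.017 0.054]
handle 0.95 [267. 194.  43.  52.] [0.522 0.014 0.054]
stop_blue 0.76 [353. 235.  17.  20.] [ 0.45  -0.184  0.054]
side 480.3983867201175 274.30085042639814 207.42260784387292 [[0.961, -0.188, 0.201, 0.259], [-0.276, -0.673, 0.687, -1.044], [0.006, -0.716, -0.698, 1.117], [0.0, 0.0, 0.0, 1.0]]
slide 0.64 [238. 184.  43.  99.] [ 0.493 -0.096  0.054]
carriage 0.56 [240. 194.  47.  30.] [0.53  0.004 0.054]
handle 0.95 [240. 191.  41.  32.] [0.525 0.015 0.054]
handle 0.38 [264. 315.  58.  68.] [ 0.473 -0.484  0.054]
stop_blue 0.53 [246. 252.  22.  17.] [ 0.46  -0.196  0.054]
stop_blue 0.33 [239. 192.  43.  30.] [0.524 0.013 0.054]
stop_orange 0.64 [253. 181.  19.  18.] [0.55  0.09  0.054]
```

Run:
```python
import cv2
for n,c in(("top",(190,150,220,160)),("side",(190,140,160,160))):
    x,y,w,h=c; i=cv2.imread(f"pics/{n}0.png")[y:y+h,x:x+w]
    cv2.imwrite(f"pics/{n}0c.png",cv2.resize(i,None,fx=3.6,fy=3.6,interpolation=cv2.INTER_CUBIC))
```

```text
(no output)
```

View pics/top0c.png

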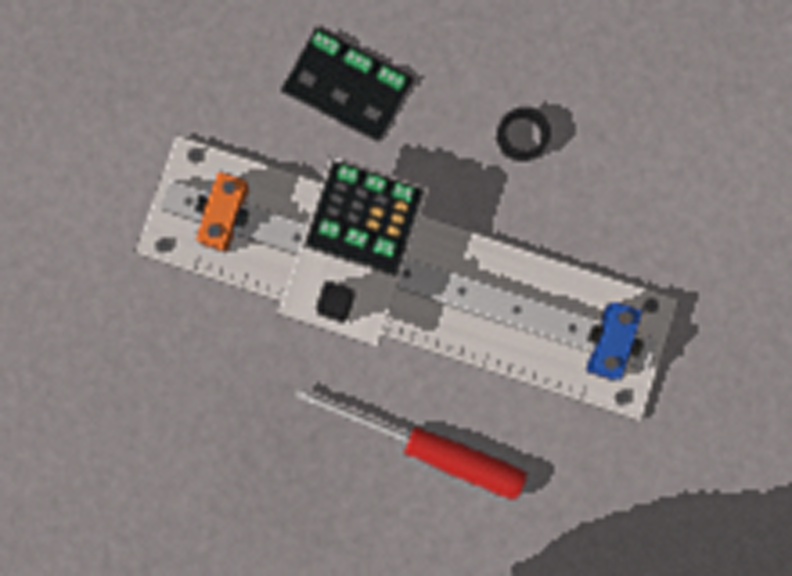

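View pics/side0c.png

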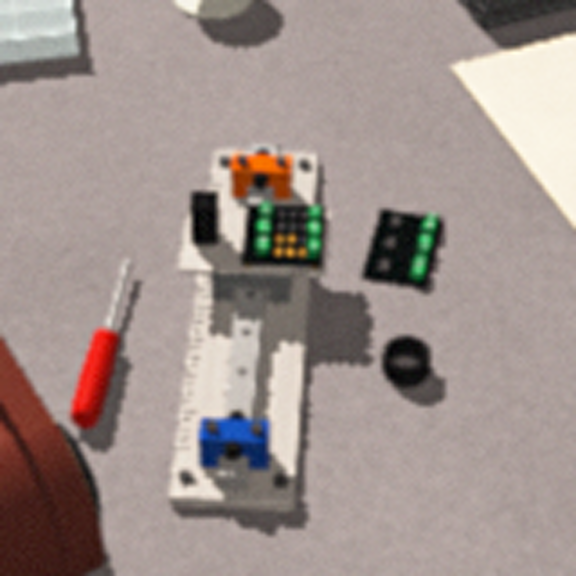

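The top view shows the orange stop at crop (222,211), the blue stop at (614,341) and the handle at (335,300). The carriage is nearer the orange stop. In the side view the handle stands free on both y sides. Next I'll compute positions by colour segmentation.

Run:
```python
from h import *
p=robot.read_camera("top"); c=p["color"]; hsv=cv2.cvtColor(c,cv2.COLOR_RGB2HSV)
def cen(m,x0,x1,y0,y1):
    q=np.zeros(m.shape,bool); q[y0:y1,x0:x1]=m[y0:y1,x0:x1]; v,u=np.nonzero(q); return u.mean()+.0,v.mean()+.0,len(u),(u.min(),u.max(),v.min(),v.max())
sat=(hsv[...,1]>130)&(hsv[...,2]>60)
o=cen(sat&(hsv[...,0]<20),235,265,190,225); b=cen(sat&(abs(hsv[...,0].astype(int)-112)<15),345,375,225,262)
h=cen(c.max(2)<45,275,292,225,243)
print(o,b,h)
O=onz(p,*o[:2],.054);B=onz(p,*b[:2],.054);H=onz(p,*h[:2],.097)
y=(O-B)/np.linalg.norm(O-B); x=np.array([y[1],-y[0],0]); yaw=np.arctan2(-x[1]*-1,x[0])
print("O",O,"B",B,"H",H,"dist",np.linalg.norm(O-B)); print("yaw",np.arctan2(x[1],x[0]),np.degrees(np.arctan2(x[1],x[0])))
C=H+.042*x
print("C along from B",(C-B)@y,"to O",(O-C)@y,"perp of C",(C-B)@x)
print(robot.observe()["tcp_rot"])
# base corners
for u,v in((180,137),(137,250),(645,418),(690,295)): print(onz(p,190+u/3.6,150+v/3.6,.012))
```

```text
(np.float64(251.25149700598803), np.float64(208.23952095808383), 167, (np.int64(245), np.int64(258), np.int64(198), np.int64(218))) (np.float64(360.2371794871795), np.float64(244.25), 156, (np.int64(353), np.int64(367), np.int64(234), np.int64(254))) (np.float64(283.03076923076924), np.float64(233.3846153846154), 65, (np.int64(279), np.int64(287), np.int64(229), np.int64(238)))
O [0.55510087 0.11601266 0.054     ] B [ 0.45315312 -0.18158883  0.054     ] H [0.4815569  0.02821134 0.097     ] dist 0.3145790682306504
yaw -0.3300356169516055 -18.909647940323282
C along from B 0.2076824267181992 to O 0.10689664151245118 perp of C 0.0008795022339886423
[ 3.14154630e+00 -3.00536777e-05  3.88793791e-01]
[0.61978697 0.1522632  0.012     ]
[0.5291098  0.18594659 0.012     ]
[ 0.39364745 -0.21185433  0.012     ]
[ 0.48937816 -0.25050012  0.012     ]
```

Request:
play_rows --pt "0 0 0 0 0 8.24" --pt "0 0 0 0 0 8.24" --pt "0 0 0 0 0 8.24" --pt "0 0 0 0 0 8.24" --pt "0 0 0 0 0 8.24" --jaw 0 --squeeze 30

```text
time: 1.15
tcp_pos: [0.2369, -0.5783, 0.2483]
tcp_rot: [3.142, -0.0, -0.336]
wrist_force: [0.3, -0.1, 0.4]
grip_width: 0.998
grasp_force: 0.0
```

Request:
play_rows --pt "0.0025 -0.03 0 0 0 0" --pt "0.0025 -0.045 0 0 0 0" --pt "0.0025 -0.045 0 0 0 0" --pt "0.0025 -0.045 0 0 0 0" --pt "0.0025 -0.045 0 0 0 0"

```text
time: 1.65
tcp_pos: [0.3172, -0.3822, 0.2484]
tcp_rot: [3.142, -0.0, -0.331]
wrist_force: [0.3, -0.1, 0.8]
grip_width: 1.002
grasp_force: 0.0
```

Request:
play_rows --pt "0.0025 -0.045 0 0 0 0" --pt "0.0025 -0.045 0 0 0 0" --pt "0.0025 -0.045 0.005 0 0 0" --pt "0.0025 -0.045 0.01 0 0 0" --pt "0.0025 -0.045 0.01 0 0 0"

```text
time: 2.15
tcp_pos: [0.4022, -0.1734, 0.2237]
tcp_rot: [3.141, -0.002, -0.331]
wrist_force: [-0.0, -0.6, -0.5]
grip_width: 0.997
grasp_force: 0.0
```

Request:
play_rows --pt "0.0025 -0.045 0.01 0 0 0" --pt "0.0025 -0.045 0.01 0 0 0" --pt "0.0025 -0.045 0.01 0 0 0" --pt "0.0025 -0.045 0.01 0 0 0" --pt "0.0003 -0.0376 0.005 0 0 0"

```text
time: 2.65
tcp_pos: [0.4821, 0.0298, 0.1776]
tcp_rot: [-3.142, 0.0, -0.329]
wrist_force: [-0.6, -0.2, 0.7]
grip_width: 0.996
grasp_force: 0.0
```

Request:
play_rows --pt "0 0 0 0 0 0" --pt "0 0 0 0 0 0"

```text
time: 2.85
tcp_pos: [0.4819, 0.0282, 0.1782]
tcp_rot: [3.141, 0.0, -0.328]
wrist_force: [0.6, -0.8, -0.1]
grip_width: 1.005
grasp_force: 0.0
```

Run:
```python
from h import *
from scipy.spatial.transform import Rotation as R
s=robot.observe(); print(s["time"],s["tcp_pos"],s["tcp_rot"],s["wrist_force"],np.round(s["joint_pos"],2))
p=robot.read_camera("wrist"); cv2.imwrite("pics/w1.png",p["color"][:,:,::-1])
T=np.array(p["tool_from_camera"]); Rw=R.from_euler("xyz",s["tcp_rot"]).as_matrix()
f=p["fx"]
def w2p(X):
    c=np.linalg.inv(T)@np.r_[Rw.T@(np.array(X)-s["tcp_pos"]),1]; r=np.hypot(c[0],c[1]); th=np.arctan2(r,c[2]); return p["cx"]+f*th*c[0]/r,p["cy"]+f*th*c[1]/r
H=np.array([.4816,.0282,.1]); x=np.array([.946,-.324,0]);y=np.array([.324,.946,0])
for i in(-1,1):
    for j in(-1,1): print("handle corner expected",np.round(w2p(H+.012*(i*x+j*y))))
print(robot.search_frame("handle",p)[:2])
```

```text
2.85 [0.48191871 0.02818497 0.17818356] [ 3.14109964e+00  3.72680531e-04 -3.28249753e-01] [ 0.58616662 -0.79082999 -0.05906214] [-0.1  -0.24  2.01 -0.    1.38  1.8 ]
handle corner expected [296. 246.]
handle corner expected [262. 246.]
handle corner expected [297. 214.]
handle corner expected [261. 214.]
[{'bbox': [222.9, 68.0, 105.7, 171.4], 'conf': 0.88}]
```

View pics/w1.png

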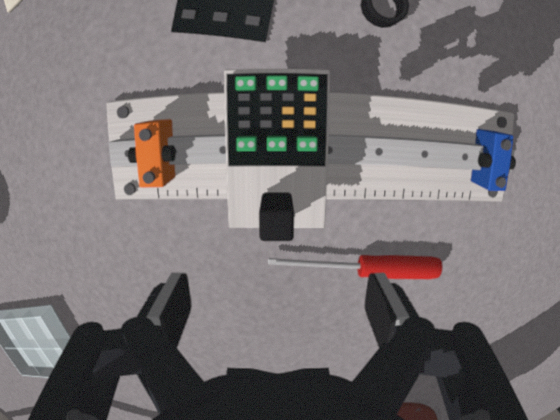

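The handle top spans (260–294, 209–240). That is about 5 px (3 mm) farther +x and 2 px toward orange than predicted. I'll apply a small correction, descend and grip.

Request:
play_rows --pt "0.0025 -0.001 0.02 0 0 0" --pt "0 0 0.025 0 0 0" --pt "0 0 0.025 0 0 0" --pt "0 0 0.02 0 0 0" --pt "0 0 0.008 0 0 0"

```text
time: 3.45
tcp_pos: [0.4832, 0.0265, 0.0784]
tcp_rot: [3.141, 0.003, -0.333]
wrist_force: [0.1, 0.6, -0.4]
grip_width: 0.995
grasp_force: 0.0
```

Request:
play_rows --pt "0 0 0 0 0 0" --pt "0 0 0 0 0 0" --pt "0 0 0 0 0 0" --jaw 0.5

```text
time: 3.75
tcp_pos: [0.4858, 0.0273, 0.0819]
tcp_rot: [-3.141, -0.003, -0.331]
wrist_force: [0.1, -1.1, -0.2]
grip_width: 0.521
grasp_force: 0.0
```

Request:
play_rows --pt "0 0 0 0 0 0" --pt "0 0 0 0 0 0" --pt "0 0 0 0 0 0" --pt "0 0 0 0 0 0" --pt "0 0 0 0 0 0" --jaw 1 --squeeze 30

```text
time: 4.25
tcp_pos: [0.4855, 0.0277, 0.0815]
tcp_rot: [-3.141, -0.002, -0.33]
wrist_force: [-1.1, -0.4, 6.0]
grip_width: 0.275
grasp_force: 32.3
```

Request:
play_rows --pt "0 0.004 0 0 0 0" --pt "0 0.004 0 0 0 0"

```text
time: 4.45
tcp_pos: [0.483, 0.0205, 0.0816]
tcp_rot: [-3.14, -0.002, -0.33]
wrist_force: [-0.4, 2.8, 5.7]
grip_width: 0.273
grasp_force: 32.2
```

Request:
play_rows --pt "0 0.004 0 0 0 0" --pt "0 0.004 0 0 0 0"

```text
time: 4.65
tcp_pos: [0.4804, 0.0129, 0.0816]
tcp_rot: [-3.14, -0.002, -0.33]
wrist_force: [-0.6, 2.3, 6.0]
grip_width: 0.274
grasp_force: 32.2
```

Request:
play_rows --pt "0 0.004 0 0 0 0" --pt "0 0.004 0 0 0 0"

```text
time: 4.85
tcp_pos: [0.4778, 0.0053, 0.0816]
tcp_rot: [-3.14, -0.002, -0.33]
wrist_force: [0.4, 2.0, 5.2]
grip_width: 0.279
grasp_force: 32.2
```

Request:
play_rows --pt "0 0.004 0 0 0 0" --pt "0 0.004 0 0 0 0"

```text
time: 5.05
tcp_pos: [0.4752, -0.0023, 0.0816]
tcp_rot: [-3.14, -0.002, -0.33]
wrist_force: [0.3, 3.0, 5.1]
grip_width: 0.276
grasp_force: 32.2
```

Force reads cleanly, with about 2–3 N of normal drag. Continuing towards blue.

Request:
play_rows --pt "0 0.004 0 0 0 0" --pt "0 0.004 0 0 0 0"

```text
time: 5.25
tcp_pos: [0.4726, -0.0099, 0.0816]
tcp_rot: [-3.14, -0.002, -0.33]
wrist_force: [-0.9, 2.4, 6.0]
grip_width: 0.28
grasp_force: 32.2
```

Request:
play_rows --pt "0 0.004 0 0 0 0" --pt "0 0.004 0 0 0 0"

```text
time: 5.45
tcp_pos: [0.47, -0.0175, 0.0816]
tcp_rot: [-3.14, -0.002, -0.33]
wrist_force: [0.0, 3.4, 6.4]
grip_width: 0.276
grasp_force: 32.2
```

Request:
play_rows --pt "0 0.004 0 0 0 0" --pt "0 0.004 0 0 0 0"

```text
time: 5.65
tcp_pos: [0.4674, -0.025, 0.0816]
tcp_rot: [-3.14, -0.002, -0.33]
wrist_force: [-0.4, 2.8, 6.0]
grip_width: 0.275
grasp_force: 32.2
```

Request:
play_rows --pt "0 0.004 0 0 0 0" --pt "0 0.004 0 0 0 0"

```text
time: 5.85
tcp_pos: [0.4648, -0.0326, 0.0816]
tcp_rot: [-3.14, -0.002, -0.33]
wrist_force: [-0.6, 2.5, 5.8]
grip_width: 0.276
grasp_force: 32.3
```

Request:
play_rows --pt "0 0.004 0 0 0 0" --pt "0 0.004 0 0 0 0"

```text
time: 6.05
tcp_pos: [0.4622, -0.0401, 0.0816]
tcp_rot: [-3.14, -0.002, -0.33]
wrist_force: [-0.0, 6.4, 5.0]
grip_width: 0.278
grasp_force: 32.2
```

Request:
play_rows --pt "0 0.004 0 0 0 0" --pt "0 0.004 0 0 0 0"

```text
time: 6.25
tcp_pos: [0.46, -0.0465, 0.0816]
tcp_rot: [-3.137, -0.002, -0.33]
wrist_force: [1.1, 9.2, 5.1]
grip_width: 0.273
grasp_force: 32.1
```

Request:
play_rows --pt "0 0.004 0 0 0 0" --pt "0 0.004 0 0 0 0"

```text
time: 6.45
tcp_pos: [0.4572, -0.0548, 0.0816]
tcp_rot: [-3.139, -0.002, -0.33]
wrist_force: [-0.5, 2.7, 6.5]
grip_width: 0.276
grasp_force: 32.2
```

Request:
play_rows --pt "0 0.004 0 0 0 0" --pt "0 0.004 0 0 0 0"

```text
time: 6.65
tcp_pos: [0.4544, -0.0629, 0.0816]
tcp_rot: [-3.14, -0.002, -0.33]
wrist_force: [-0.5, 3.2, 5.8]
grip_width: 0.277
grasp_force: 32.3
```

Request:
play_rows --pt "0 0.004 0 0 0 0" --pt "0 0.004 0 0 0 0"

```text
time: 6.85
tcp_pos: [0.4518, -0.0705, 0.0816]
tcp_rot: [-3.14, -0.002, -0.33]
wrist_force: [-1.5, 3.0, 6.2]
grip_width: 0.273
grasp_force: 32.3
```

The tight spot shows at TCP y of about −0.039 to −0.053. About 44 mm remain to the blue touch.

Request:
play_rows --pt "0 0.005 0 0 0 0" --pt "0 0.005 0 0 0 0" --pt "0 0.005 0 0 0 0" --pt "0 0.005 0 0 0 0" --pt "0 0.004 0 0 0 0"

```text
time: 7.35
tcp_pos: [0.4439, -0.0934, 0.0815]
tcp_rot: [-3.141, -0.002, -0.33]
wrist_force: [-0.6, 3.3, 5.3]
grip_width: 0.276
grasp_force: 32.3
```

Request:
play_rows --pt "0 0.003 0 0 0 0" --pt "0 0.003 0 0 0 0" --pt "0 0.003 0 0 0 0" --pt "0 0.002 0 0 0 0" --pt "0 0.001 0 0 0 0"

```text
time: 7.85
tcp_pos: [0.4401, -0.1047, 0.0816]
tcp_rot: [-3.141, -0.002, -0.33]
wrist_force: [-0.8, 2.8, 6.7]
grip_width: 0.28
grasp_force: 32.4
```

Request:
play_rows --pt "0 0.001 0 0 0 0" --pt "0 0.001 0 0 0 0"

```text
time: 8.05
tcp_pos: [0.4394, -0.1065, 0.0816]
tcp_rot: [-3.141, -0.002, -0.33]
wrist_force: [-1.2, 2.4, 6.7]
grip_width: 0.275
grasp_force: 32.3
```

Request:
play_rows --pt "0 0.001 0 0 0 0" --pt "0 0.001 0 0 0 0"

```text
time: 8.25
tcp_pos: [0.4388, -0.1084, 0.0816]
tcp_rot: [-3.141, -0.001, -0.33]
wrist_force: [-0.8, 2.4, 6.7]
grip_width: 0.275
grasp_force: 32.3
```

Request:
play_rows --pt "0 0.001 0 0 0 0" --pt "0 0.001 0 0 0 0"

```text
time: 8.45
tcp_pos: [0.4381, -0.1103, 0.0816]
tcp_rot: [-3.141, -0.002, -0.33]
wrist_force: [-2.0, 2.6, 6.0]
grip_width: 0.277
grasp_force: 32.3
```

Request:
play_rows --pt "0 0.001 0 0 0 0"

```text
time: 8.55
tcp_pos: [0.4378, -0.1112, 0.0816]
tcp_rot: [-3.141, -0.001, -0.33]
wrist_force: [-1.2, 1.9, 7.4]
grip_width: 0.276
grasp_force: 32.3
```

Request:
play_rows --pt "0 0.001 0 0 0 0"

```text
time: 8.65
tcp_pos: [0.4375, -0.1122, 0.0816]
tcp_rot: [-3.141, -0.001, -0.33]
wrist_force: [-0.3, 2.8, 6.3]
grip_width: 0.278
grasp_force: 32.3
```

Request:
play_rows --pt "0 0.001 0 0 0 0"

```text
time: 8.75
tcp_pos: [0.4371, -0.1131, 0.0815]
tcp_rot: [-3.141, -0.001, -0.33]
wrist_force: [-1.5, 2.4, 7.9]
grip_width: 0.277
grasp_force: 32.3
```

Request:
play_rows --pt "0 0.001 0 0 0 0"

```text
time: 8.85
tcp_pos: [0.4368, -0.1141, 0.0816]
tcp_rot: [-3.141, -0.001, -0.33]
wrist_force: [-2.4, 2.3, 6.2]
grip_width: 0.274
grasp_force: 32.3
```

Request:
play_rows --pt "0 0.001 0 0 0 0"

```text
time: 8.95
tcp_pos: [0.4365, -0.115, 0.0816]
tcp_rot: [-3.141, -0.001, -0.33]
wrist_force: [-0.4, 3.3, 6.2]
grip_width: 0.274
grasp_force: 32.3
```

Request:
play_rows --pt "0 0.001 0 0 0 0"

```text
time: 9.05
tcp_pos: [0.4362, -0.1158, 0.0816]
tcp_rot: [-3.14, -0.001, -0.33]
wrist_force: [0.4, 5.9, 7.2]
grip_width: 0.279
grasp_force: 32.4
```

Request:
play_rows --pt "0 0.001 0 0 0 0"

```text
time: 9.15
tcp_pos: [0.4362, -0.1159, 0.0816]
tcp_rot: [-3.138, -0.002, -0.331]
wrist_force: [1.6, 9.3, 7.6]
grip_width: 0.275
grasp_force: 32.3
```

Contact with the blue buffer: about 6.5 N above the drag. Now back, with fine sampling through the spot.

Request:
play_rows --pt "0 0 0 0 0 0" --pt "0 -0.004 0 0 0 0" --pt "0 -0.008 0 0 0 0" --pt "0 -0.01 0 0 0 0" --pt "0 -0.01 0 0 0 0"

```text
time: 9.65
tcp_pos: [0.4461, -0.0872, 0.0816]
tcp_rot: [3.14, -0.001, -0.33]
wrist_force: [-2.8, -1.7, 6.1]
grip_width: 0.276
grasp_force: 32.3
```

Request:
play_rows --pt "0 -0.01 0 0 0 0" --pt "0 -0.006 0 0 0 0" --pt "0 -0.004 0 0 0 0" --pt "0 -0.002 0 0 0 0"

```text
time: 10.05
tcp_pos: [0.4533, -0.0661, 0.0816]
tcp_rot: [3.141, -0.001, -0.33]
wrist_force: [-3.0, -1.7, 6.8]
grip_width: 0.276
grasp_force: 32.3
```

Request:
play_rows --pt "0 -0.002 0 0 0 0"

```text
time: 10.15
tcp_pos: [0.4539, -0.0644, 0.0815]
tcp_rot: [3.141, -0.001, -0.33]
wrist_force: [-2.4, -1.7, 7.2]
grip_width: 0.279
grasp_force: 32.3
```

Request:
play_rows --pt "0 -0.002 0 0 0 0"

```text
time: 10.25
tcp_pos: [0.4545, -0.0626, 0.0815]
tcp_rot: [3.141, -0.001, -0.33]
wrist_force: [-2.9, -0.5, 6.7]
grip_width: 0.278
grasp_force: 32.3
```

Request:
play_rows --pt "0 -0.002 0 0 0 0"

```text
time: 10.35
tcp_pos: [0.4551, -0.0607, 0.0816]
tcp_rot: [3.141, -0.001, -0.33]
wrist_force: [-1.8, -1.3, 6.6]
grip_width: 0.28
grasp_force: 32.3
```

Request:
play_rows --pt "0 -0.002 0 0 0 0"

```text
time: 10.45
tcp_pos: [0.4558, -0.0588, 0.0816]
tcp_rot: [3.141, -0.001, -0.33]
wrist_force: [-2.2, -1.0, 5.6]
grip_width: 0.272
grasp_force: 32.3
```

Request:
play_rows --pt "0 -0.002 0 0 0 0"

```text
time: 10.55
tcp_pos: [0.4565, -0.0569, 0.0816]
tcp_rot: [3.141, -0.001, -0.33]
wrist_force: [-3.0, -0.9, 5.5]
grip_width: 0.276
grasp_force: 32.3
```

Request:
play_rows --pt "0 -0.002 0 0 0 0"

```text
time: 10.65
tcp_pos: [0.457, -0.0551, 0.0816]
tcp_rot: [3.141, -0.001, -0.33]
wrist_force: [-3.1, -3.7, 5.2]
grip_width: 0.276
grasp_force: 32.4
```

Request:
play_rows --pt "0 -0.002 0 0 0 0"

```text
time: 10.75
tcp_pos: [0.4575, -0.0538, 0.0816]
tcp_rot: [3.139, -0.001, -0.33]
wrist_force: [-5.2, -7.1, 7.4]
grip_width: 0.28
grasp_force: 32.3
```

Request:
play_rows --pt "0 -0.002 0 0 0 0"

```text
time: 10.85
tcp_pos: [0.4581, -0.0522, 0.0816]
tcp_rot: [3.138, -0.001, -0.33]
wrist_force: [-5.3, -7.4, 7.7]
grip_width: 0.278
grasp_force: 32.3
```

Request:
play_rows --pt "0 -0.002 0 0 0 0"

```text
time: 10.95
tcp_pos: [0.4587, -0.0504, 0.0816]
tcp_rot: [3.138, -0.001, -0.33]
wrist_force: [-5.3, -8.1, 7.8]
grip_width: 0.272
grasp_force: 32.3
```

Request:
play_rows --pt "0 -0.002 0 0 0 0"

```text
time: 11.05
tcp_pos: [0.4593, -0.0486, 0.0816]
tcp_rot: [3.138, -0.001, -0.33]
wrist_force: [-5.5, -8.5, 7.6]
grip_width: 0.275
grasp_force: 32.3
```

Request:
play_rows --pt "0 -0.002 0 0 0 0"

```text
time: 11.15
tcp_pos: [0.4599, -0.0467, 0.0816]
tcp_rot: [3.138, -0.001, -0.33]
wrist_force: [-3.8, -5.8, 7.4]
grip_width: 0.274
grasp_force: 32.4
```

Request:
play_rows --pt "0 -0.002 0 0 0 0"

```text
time: 11.25
tcp_pos: [0.4606, -0.0448, 0.0816]
tcp_rot: [3.138, -0.001, -0.33]
wrist_force: [-5.0, -6.4, 7.0]
grip_width: 0.277
grasp_force: 32.3
```

Request:
play_rows --pt "0 -0.002 0 0 0 0"

```text
time: 11.35
tcp_pos: [0.4614, -0.0425, 0.0816]
tcp_rot: [3.139, -0.001, -0.33]
wrist_force: [-3.8, -5.6, 6.3]
grip_width: 0.276
grasp_force: 32.4
```

Request:
play_rows --pt "0 -0.002 0 0 0 0"

```text
time: 11.45
tcp_pos: [0.4621, -0.0404, 0.0816]
tcp_rot: [3.14, -0.001, -0.33]
wrist_force: [-2.9, -1.7, 7.3]
grip_width: 0.272
grasp_force: 32.3
```

Request:
play_rows --pt "0 -0.002 0 0 0 0"

```text
time: 11.55
tcp_pos: [0.4629, -0.0381, 0.0816]
tcp_rot: [3.141, -0.001, -0.33]
wrist_force: [-1.6, -1.0, 6.9]
grip_width: 0.279
grasp_force: 32.4
```

Request:
play_rows --pt "0 -0.002 0 0 0 0"

```text
time: 11.65
tcp_pos: [0.4636, -0.0361, 0.0816]
tcp_rot: [3.141, -0.001, -0.33]
wrist_force: [-1.6, -1.4, 7.0]
grip_width: 0.277
grasp_force: 32.3
```

The spot spans about −0.0555 to −0.0404 in TCP y, with its centre near −0.0477. That matches a 16 mm width along the rail. On to orange.

Request:
play_rows --pt "0 -0.004 0 0 0 0" --pt "0 -0.006 0 0 0 0" --pt "0 -0.008 0 0 0 0" --pt "0 -0.008 0 0 0 0" --pt "0 -0.008 0 0 0 0"

```text
time: 12.15
tcp_pos: [0.4747, -0.0038, 0.0816]
tcp_rot: [3.141, -0.002, -0.33]
wrist_force: [-2.7, -2.6, 5.5]
grip_width: 0.277
grasp_force: 32.3
```

Request:
play_rows --pt "0 -0.008 0 0 0 0" --pt "0 -0.008 0 0 0 0" --pt "0 -0.008 0 0 0 0" --pt "0 -0.008 0 0 0 0" --pt "0 -0.008 0 0 0 0"

```text
time: 12.65
tcp_pos: [0.4877, 0.0342, 0.0816]
tcp_rot: [3.141, -0.002, -0.33]
wrist_force: [-1.8, -1.0, 6.9]
grip_width: 0.274
grasp_force: 32.3
```

Request:
play_rows --pt "0 -0.006 0 0 0 0" --pt "0 -0.005 0 0 0 0" --pt "0 -0.004 0 0 0 0" --pt "0 -0.002 0 0 0 0" --pt "0 -0.001 0 0 0 0"

```text
time: 13.15
tcp_pos: [0.4936, 0.0512, 0.0815]
tcp_rot: [3.141, -0.002, -0.33]
wrist_force: [-2.0, -2.2, 6.6]
grip_width: 0.275
grasp_force: 32.3
```

Request:
play_rows --pt "0 -0.001 0 0 0 0" --pt "0 -0.001 0 0 0 0" --pt "0 -0.001 0 0 0 0"

```text
time: 13.45
tcp_pos: [0.4945, 0.0539, 0.0816]
tcp_rot: [3.141, -0.002, -0.33]
wrist_force: [-1.5, -1.1, 6.3]
grip_width: 0.278
grasp_force: 32.3
```

Request:
play_rows --pt "0 -0.001 0 0 0 0" --pt "0 -0.001 0 0 0 0"

```text
time: 13.65
tcp_pos: [0.4951, 0.0558, 0.0816]
tcp_rot: [3.141, -0.002, -0.33]
wrist_force: [-2.2, -1.3, 7.2]
grip_width: 0.276
grasp_force: 32.3
```

Request:
play_rows --pt "0 -0.001 0 0 0 0" --pt "0 -0.001 0 0 0 0"

```text
time: 13.85
tcp_pos: [0.4958, 0.0577, 0.0815]
tcp_rot: [3.141, -0.002, -0.33]
wrist_force: [-1.5, -1.1, 6.4]
grip_width: 0.276
grasp_force: 32.3
```

Request:
play_rows --pt "0 -0.001 0 0 0 0" --pt "0 -0.001 0 0 0 0"

```text
time: 14.05
tcp_pos: [0.4965, 0.0596, 0.0816]
tcp_rot: [3.141, -0.002, -0.33]
wrist_force: [-1.7, -1.8, 6.7]
grip_width: 0.277
grasp_force: 32.3
```

Request:
play_rows --pt "0 -0.001 0 0 0 0" --pt "0 -0.001 0 0 0 0"

```text
time: 14.25
tcp_pos: [0.4971, 0.0615, 0.0816]
tcp_rot: [3.141, -0.002, -0.33]
wrist_force: [-2.5, -1.4, 6.8]
grip_width: 0.277
grasp_force: 32.3
```

Request:
play_rows --pt "0 -0.001 0 0 0 0"

```text
time: 14.35
tcp_pos: [0.4974, 0.0624, 0.0816]
tcp_rot: [3.141, -0.002, -0.33]
wrist_force: [-2.2, -1.3, 6.5]
grip_width: 0.282
grasp_force: 32.3
```

Request:
play_rows --pt "0 -0.001 0 0 0 0"

```text
time: 14.45
tcp_pos: [0.4977, 0.0634, 0.0816]
tcp_rot: [3.141, -0.002, -0.33]
wrist_force: [-1.7, -2.1, 6.7]
grip_width: 0.274
grasp_force: 32.3
```

Request:
play_rows --pt "0 -0.001 0 0 0 0"

```text
time: 14.55
tcp_pos: [0.4981, 0.0644, 0.0816]
tcp_rot: [3.141, -0.002, -0.33]
wrist_force: [-1.1, -1.7, 7.4]
grip_width: 0.271
grasp_force: 32.3
```

Request:
play_rows --pt "0 -0.001 0 0 0 0"

```text
time: 14.65
tcp_pos: [0.4984, 0.0653, 0.0816]
tcp_rot: [3.141, -0.002, -0.33]
wrist_force: [-2.2, -1.9, 7.4]
grip_width: 0.274
grasp_force: 32.3
```

Request:
play_rows --pt "0 -0.001 0 0 0 0"

```text
time: 14.75
tcp_pos: [0.4987, 0.0662, 0.0816]
tcp_rot: [3.141, -0.002, -0.33]
wrist_force: [-2.2, -1.9, 6.0]
grip_width: 0.278
grasp_force: 32.3
```

Request:
play_rows --pt "0 -0.001 0 0 0 0"

```text
time: 14.85
tcp_pos: [0.4991, 0.0672, 0.0816]
tcp_rot: [3.141, -0.002, -0.33]
wrist_force: [-1.8, -1.9, 6.9]
grip_width: 0.275
grasp_force: 32.3
```

Request:
play_rows --pt "0 -0.001 0 0 0 0"

```text
time: 14.95
tcp_pos: [0.4994, 0.0681, 0.0816]
tcp_rot: [3.141, -0.002, -0.33]
wrist_force: [-2.2, -1.1, 6.3]
grip_width: 0.278
grasp_force: 32.3
```

Request:
play_rows --pt "0 -0.001 0 0 0 0"

```text
time: 15.05
tcp_pos: [0.4997, 0.0691, 0.0816]
tcp_rot: [3.141, -0.002, -0.33]
wrist_force: [-1.9, -1.7, 6.3]
grip_width: 0.275
grasp_force: 32.3
```

Request:
play_rows --pt "0 -0.001 0 0 0 0"

```text
time: 15.15
tcp_pos: [0.5, 0.07, 0.0816]
tcp_rot: [3.141, -0.002, -0.33]
wrist_force: [-2.5, -1.7, 5.9]
grip_width: 0.275
grasp_force: 32.3
```

Request:
play_rows --pt "0 -0.001 0 0 0 0"

```text
time: 15.25
tcp_pos: [0.5003, 0.071, 0.0816]
tcp_rot: [3.141, -0.002, -0.33]
wrist_force: [-2.5, -1.3, 6.9]
grip_width: 0.277
grasp_force: 32.3
```

Request:
play_rows --pt "0 -0.001 0 0 0 0"

```text
time: 15.35
tcp_pos: [0.5007, 0.0719, 0.0816]
tcp_rot: [3.141, -0.002, -0.33]
wrist_force: [-1.3, -2.0, 6.1]
grip_width: 0.279
grasp_force: 32.3
```

Request:
play_rows --pt "0 -0.001 0 0 0 0"

```text
time: 15.45
tcp_pos: [0.501, 0.0728, 0.0816]
tcp_rot: [3.141, -0.002, -0.33]
wrist_force: [-1.1, -2.7, 7.7]
grip_width: 0.274
grasp_force: 32.3
```

Request:
play_rows --pt "0 -0.001 0 0 0 0"

```text
time: 15.55
tcp_pos: [0.501, 0.0729, 0.0816]
tcp_rot: [3.139, -0.001, -0.33]
wrist_force: [-5.7, -8.2, 8.1]
grip_width: 0.274
grasp_force: 32.5
```

Request:
play_rows --pt "0 -0.001 0 0 0 0"

```text
time: 15.65
tcp_pos: [0.501, 0.0729, 0.0815]
tcp_rot: [3.136, -0.001, -0.33]
wrist_force: [-7.0, -12.8, 9.6]
grip_width: 0.278
grasp_force: 32.6
```

Orange touched at about 11 N. Now back to the spot centre at TCP y ≈ −0.0477.

Request:
play_rows --pt "0 0.004 0 0 0 0" --pt "0 0.007 0 0 0 0" --pt "0 0.01 0 0 0 0" --pt "0 0.01 0 0 0 0" --pt "0 0.01 0 0 0 0"

```text
time: 16.15
tcp_pos: [0.4884, 0.0362, 0.0816]
tcp_rot: [-3.14, -0.002, -0.33]
wrist_force: [-0.2, 2.6, 5.6]
grip_width: 0.274
grasp_force: 32.2
```

Request:
play_rows --pt "0 0.01 0 0 0 0" --pt "0 0.01 0 0 0 0" --pt "0 0.01 0 0 0 0" --pt "0 0.01 0 0 0 0" --pt "0 0.01 0 0 0 0"

```text
time: 16.65
tcp_pos: [0.4721, -0.0113, 0.0815]
tcp_rot: [-3.14, -0.002, -0.33]
wrist_force: [-0.8, 2.7, 6.6]
grip_width: 0.277
grasp_force: 32.3
```

Request:
play_rows --pt "0 0.008 0 0 0 0" --pt "0 0.006 0 0 0 0" --pt "0 0.004 0 0 0 0" --pt "0 0.003 0 0 0 0" --pt "0 0.002 0 0 0 0"

```text
time: 17.15
tcp_pos: [0.4647, -0.033, 0.0816]
tcp_rot: [-3.141, -0.002, -0.33]
wrist_force: [-0.3, 3.3, 7.1]
grip_width: 0.273
grasp_force: 32.4
```

Request:
play_rows --pt "0 0.002 0 0 0 0"

```text
time: 17.25
tcp_pos: [0.464, -0.0348, 0.0815]
tcp_rot: [-3.141, -0.002, -0.33]
wrist_force: [0.6, 2.9, 5.6]
grip_width: 0.278
grasp_force: 32.4
```

Request:
play_rows --pt "0 0.002 0 0 0 0"

```text
time: 17.35
tcp_pos: [0.4634, -0.0367, 0.0815]
tcp_rot: [-3.141, -0.002, -0.33]
wrist_force: [-0.7, 2.8, 6.9]
grip_width: 0.275
grasp_force: 32.4
```

Request:
play_rows --pt "0 0.002 0 0 0 0"

```text
time: 17.45
tcp_pos: [0.4628, -0.0386, 0.0816]
tcp_rot: [-3.141, -0.002, -0.33]
wrist_force: [-0.6, 1.8, 6.5]
grip_width: 0.279
grasp_force: 32.4
```

Request:
play_rows --pt "0 0.002 0 0 0 0"

```text
time: 17.55
tcp_pos: [0.4622, -0.0402, 0.0815]
tcp_rot: [-3.14, -0.002, -0.33]
wrist_force: [1.6, 6.5, 6.7]
grip_width: 0.276
grasp_force: 32.3
```

Request:
play_rows --pt "0 0.002 0 0 0 0"

```text
time: 17.65
tcp_pos: [0.4617, -0.0416, 0.0816]
tcp_rot: [-3.139, -0.002, -0.33]
wrist_force: [1.7, 7.4, 5.6]
grip_width: 0.275
grasp_force: 32.2
```

Request:
play_rows --pt "0 0.002 0 0 0 0" --pt "0 0.002 0 0 0 0" --pt "0 0.002 0 0 0 0"

```text
time: 17.95
tcp_pos: [0.4599, -0.0469, 0.0816]
tcp_rot: [-3.138, -0.002, -0.33]
wrist_force: [1.8, 9.6, 5.3]
grip_width: 0.279
grasp_force: 32.1
```

Request:
play_rows --pt "0 0 0 0 0 0"

```text
time: 18.05
tcp_pos: [0.4596, -0.0479, 0.0816]
tcp_rot: [-3.141, -0.002, -0.33]
wrist_force: [-1.5, 1.3, 6.4]
grip_width: 0.273
grasp_force: 32.4
```

On the centre. Releasing and lifting off.

Request:
play_rows --pt "0 0 0 0 0 0" --pt "0 0 0 0 0 0" --pt "0 0 0 0 0 0" --pt "0 0 0 0 0 0" --pt "0 0 0 0 0 0" --jaw 0.2

```text
time: 18.55
tcp_pos: [0.4585, -0.048, 0.08]
tcp_rot: [3.142, 0.0, -0.33]
wrist_force: [0.2, -0.7, -0.1]
grip_width: 0.8
grasp_force: 0.0
```

Request:
play_rows --pt "0 0 -0.01 0 0 0" --pt "0 0 -0.02 0 0 0" --pt "0 0 -0.03 0 0 0" --pt "0 0 -0.03 0 0 0" --pt "0 0 -0.02 0 0 0"

```text
time: 19.05
tcp_pos: [0.4596, -0.0482, 0.1937]
tcp_rot: [-3.141, -0.004, -0.33]
wrist_force: [0.4, 0.6, -0.3]
grip_width: 0.8
grasp_force: 0.0
```

Request:
play_rows --pt "0 0 0 0 0 0" --pt "0 0 0 0 0 0" --pt "0 0 0 0 0 0"

```text
time: 19.35
tcp_pos: [0.4578, -0.0478, 0.1888]
tcp_rot: [3.141, 0.003, -0.33]
wrist_force: [-0.7, 1.1, 0.3]
grip_width: 0.799
grasp_force: 0.0
```

Run:
```python
from h import *
from scipy.spatial.transform import Rotation as R
s=robot.observe(); p=robot.read_camera("wrist"); cv2.imwrite("pics/w2.png",p["color"][:,:,::-1])
T=np.array(p["tool_from_camera"]); Rw=R.from_euler("xyz",s["tcp_rot"]).as_matrix(); f=p["fx"]
def w2p(X):
    c=np.linalg.inv(T)@np.r_[Rw.T@(np.array(X)-s["tcp_pos"]),1]; r=np.hypot(c[0],c[1]); th=np.arctan2(r,c[2]); return p["cx"]+f*th*c[0]/r,p["cy"]+f*th*c[1]/r
x=np.array([.946,-.324,0]);y=np.array([.324,.946,0]); H=np.array([.4596,-.0479,.1])
print(s["tcp_pos"],[np.round(w2p(H+.012*(i*x+j*y)),1).tolist() for i in(-1,1) for j in(-1,1)])
```

```text
[ 0.45783827 -0.0477762   0.18880564] [[294.7, 237.3], [261.5, 237.3], [295.3, 205.8], [260.9, 205.8]]
```

View pics/w2.png

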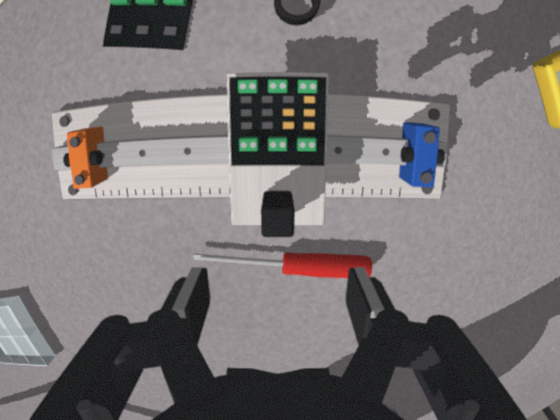

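The handle top is at (261–294, 206–236), exactly where it was released. The gripper is clear, and the screwdriver, spare board and loupe, as far as they show, look undisturbed.

```bash
python3 -c "
from station import robot
print(robot.close_job())"
```

```text
the job is handed in; nothing more can be done
None
```

I ran the carriage gently to the blue stop (about 6.5 N) and back to the orange stop (about 11 N), left it released on the tight spot's centre with the gripper clear, and handed the job in; no verdict came back.

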